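# Clamp a vacuum gauge head onto the calibration port

## Task

The gauge head has been set on the calibration port. Swing the open half of the hinged clamp ring round both flanges until it is fully home, then swing the eye-bolt into the fork of the ring's lug and throw its cam lever by feel until the clamp is firmly tight, without forcing it. Do not knock the gauge head or the things standing around.

Things in the scene. Friction and masses are not known exactly. Their poses are not given: they have to be found in the camera images.
- port: Vacuum calibration port fixed to the bench: 190 x 170 mm base plate, round steel chamber (diameter 128, top 82 mm high), on it an upright tube with a 55 mm flange. Origin on the tube's axis at bench level, z up; this is the 'port frame' below. Seen from above with its +x ahead: clamp hinge left (+y), lugs and eye-bolt right (-y), the clamp's fixed half far (+x), its swinging half near (-x).
- seat (a point): Point on the port's axis at the mid-plane of the clamp ring, 112 mm above the bench. The aluminium ring is 19 mm high, 76 mm in outer diameter. Its swinging half, the lug, the eye-bolt and the cam lever all move in this level plane, about upright pins.
- hinge (a point): Upright axis of the clamp's hinge pin, in the ring's mid-plane: port frame (0, 46, 112) mm.
- ring (a joint): Opening angle (rad) of the swinging half about the hinge pin. 0 = lying on the flange, positive = open, towards the port's -x (it closes counter-clockwise seen from above). Starts at 0.7 to 1.2. 0.6 N at the lug moves it and it stays where left; the flange stops it. Home is below 0.01, a little negative when drawn tight: press the lug with about 8 N to be sure. More than 25 N is rough.
- lug (a point): Middle of the outer face of the swinging half's lug, which is a fork (11 mm thick, 24 mm long radially, 19 mm high) slotted at mid-height for the bolt. Shut, it lies at port frame (-17, -52, 112) mm and this face looks to the port's -x; 99 mm from the hinge pin, the lug ends 8 mm farther out. Closed fingers can push on this face.
- bolt_pivot (a point): Upright axis of the eye-bolt's pivot, in the ring's mid-plane: port frame (11, -49, 112) mm.
- bolt (a joint): Angle (rad) of the eye-bolt about its pivot. 0 = fully in the fork, pointing to the port's -x, its cam pin then at port frame (-27 to -31, -58) mm; positive = swung out towards -y, counter-clockwise seen from above. Starts at 0.9 to 1.35. Turns easily (0.03 N m). The cam gets past the lug only if the ring is home.
- lever (a joint): Angle (rad) of the cam lever about the upright cam pin on the bolt's end. 0 = open: pointing to the port's -y when the bolt is in the fork; thrown clockwise seen from above, at most 2.3. Stays where left. A push on the knob that way first swings the easier bolt in, then throws the lever; loose, that takes about 2 N at the knob. Where it gets tight: see the knob.
- knob (a point): Middle of the round upright aluminium knob (diameter 16 to 19, 24 mm below to 16 mm above this point) on the lever's end, 65 mm from the cam pin, 128 mm above the bench. The bolt's set length differs by up to 4 mm, so the lever gets firmly tight anywhere from 0.9 to 1.75 rad: only feel tells. Firmly tight is a 6 to 7 N push here, square to the lever; over 7.5 N is forcing it.
- gauge: Gauge head standing loose on the port, its centring ring in the port's bore (1.5 mm play): 55 mm steel flange, 56 mm round white housing, top 52 mm above the ring's mid-plane. Origin on its axis in the ring's mid-plane (112 mm above the bench), z up.
- block: Bystander: loose ground steel block 60 x 30 x 25 mm; origin at the centre of its underside.
- blank: Bystander: loose steel blank flange, 55 mm diameter, 16 mm high; origin at the centre of its underside.
- vblock: Bystander: loose dark steel V-block 50 x 50 x 42 mm; origin at the centre of its underside.
Things that resemble listed ones, but are neither listed nor needed, are in the scene too. Of the things like the gauge, leave any that is green; of the rest the smaller one is meant.

How it is judged (in metres and radians):
On the way, in this order (a step that is already met when the one before it is completed fails the run):
1. the swinging half of the clamp ring is home on the flanges (value of joint ring below 0.03 rad), for 0.2 s.
2. the eye-bolt lies in the fork of the lug, with the ring home (value of joint bolt below 0.06 rad and value of joint ring below 0.03 rad), for 0.2 s.
At the end, for the whole second after the job is handed in: Ring home (below 0.01 rad), eye-bolt in the fork (below 0.06 rad), lever thrown (beyond 0.5 rad) and, left alone, the ring grips the gauge flange with more than 32 N; the gauge head is upright (within 0.03 rad), at rest and within 3 mm of the port axis (value of joint ring below 0.01 rad and value of joint bolt below 0.06 rad and value of joint lever above 0.5 rad and contact force between ring and gauge above 32 N and horizontal distance between gauge and port below 0.003 m and angle between gauge's own z axis and vertical below 0.03 rad and linear speed of gauge below 0.01 m/s); the robot touches nothing.
It fails at once if the clamp is overtightened: the ring squeezes the gauge flange with more than 90 N (about 8 N at the knob) (contact force between ring and gauge above 90 N).
It fails at once if the robot pushes on the clamp ring with more than 45 N (contact force between the fingers and ring above 45 N).
It fails at once if the gauge head is knocked: it tips by more than 0.1 rad or shifts by more than 8 mm (angle between gauge's own z axis and vertical above 0.1 rad or distance of gauge from where it was at the start of the episode above 0.008 m).
It fails at once if a bystander is moved by more than 15 mm (distance of any of block, blank, vblock from where it was at the start of the episode above 0.015 m).
It also fails if it takes over 64 s, if anything falls off the work surface, if the arm or the gripper's body presses on something with over 40 N, if the wrist force passes 120 N, or if a joint passes its speed limit or range.

## Robot

A 6-joint arm with a two-finger parallel gripper is mounted at the origin on the work surface. World frame = base frame: x ahead of the robot, y to its left, z up, the work surface at z = 0. Lengths are in mm, angles in rad, forces in N, time in s.
With the tool pointing down it reaches from about 400 to 925 mm from the base axis. Payload 12.5 kg.
Tool frame: the origin (TCP) lies midway between the tips of the shut fingers; the grasp point (between the pads) lies 19 mm behind it; z points along the fingers, y is the line along which they close (so a half turn about z gives the same grasp; the last joint's range is limited). The gripper opens to 95 mm and grips with 3 to 60 N. Pads are 20 mm wide; open, the fingers measure 119 mm over their backs; the gripper's body (75 mm by 180 mm) begins 59 mm behind the grasp point.
Start: joints at [1.05, 0.491, 1.559, -0, 1.092, -0.106], TCP at [251.865, 572.023, 214.661] pointing down, gripper open.
Joint ranges: [-3.1, 3.1], [-0.84, 2.19], [0.05, 2.79], [-1.13, 4.28], [0.06, 2.93], [-2.69, 2.69]. Speed limits (rad/s): [2.22, 2.22, 2.79, 3.14, 3.14, 3.14].

## Interface

Orientations are given as [roll, pitch, yaw] about the fixed x, y, z axes, in that order (R = Rz(yaw) Ry(pitch) Rx(roll)).
In Python, from cell import state, read_camera, camera_info, env gives the robot as it stands.
- The arm moves only by the tool move_arm, never from a script. Its argument "commands" is a list of rows, each a list of 3 entries, a list of its own where there are three numbers: the shift along the world's x, y, z in cm, then the turn, a rotation vector about the world's x, y, z in degrees, then the opening, from 0 (shut) to 1 (fully open). A call has 1 to 10 rows; each row shifts and turns the commanded pose from where the row before left it; what a row does not reach is not made up. A row lasts 1/10 s, in which the tool goes at most 50 mm and 8.59 degrees, less where a joint would pass 70% of its speed; a pose out of reach is approached as far as the arm can. A call with a gripper value outside its range is refused whole. The fingers move at their own pace and stop on an object; the grip force is fixed at half the most. Time passes only in rows, so rows that do not move let the fingers close. It gives the time, the measured TCP pose, the force, the opening and the grip force at its end, in the units of the state.
- state(): the state, without advancing time (a new reading comes with each control period).
- read_camera(name): name is "side" or "top" or "wrist"; returns the picture (480x640x3 uint8, blue, green, red); there is no depth.
- camera_info(name): a dict with "K" (3x3 intrinsics, pixels), "k1" (the pictures are not rectified: a ray, as slopes to the right and down, at radius r is drawn at 1 + k1 r^2 times it, then the intrinsics apply), "cam_to_world" (4x4, takes a point from camera to world coordinates). Camera axes: x right, y down, z forward; pixel columns grow to the right and rows downward; lengths in mm; the calibration is good to about 2 mm. A picture is of the moment at which its call begins: read the wrist's pose just before it. camera_info takes no time and is no camera call; for the wrist camera it gives the pose at the moment of the call.
- env.job_done(): hands the job in; it is judged then, once.
The state is a dict: "t": time; "joints": joint angles; "qvel": joint speeds; "tau": joint torques, N m; "eef_pos": TCP position; "tcp_rot": TCP orientation; "ft_force": force on the tool from outside, world axes, zero at the start; "moment": the same for the moment, N m; "opening": opening from 0.0 (shut) to 1.0 (fully open); "grip_force": force on a finger pad.
Only numpy, scipy, OpenCV 4.12 (cv2) and the standard library are available. Lean on these libraries where they do the work, as an engineer would, in place of code of your own. Each camera call takes 0.05 s, during which the arm holds its last target. There are 200 camera calls.

## Working session

There is one attempt and no reset: what is moved stays moved. The work goes in short steps, Python scripts to look and compute and a tool call to move; the robot and the scene stay as the last step left them, time stands still between calls to the robot, and variables do not carry over. Pictures are saved under pics/ and viewed, at most 10 in all, crops included, and the job is handed in when it is done.

Besides the shell and the picture viewer there is one more tool, called after ">>>" as a command line: name --argument value ..., lists and objects as JSON in quotes. move_arm: Moves the arm, as the interface text tells. Its arguments: {"type":"object","properties":{"commands":{"type":"array"}},"required":["commands"]}

```bash
ls; mkdir -p pics; cat > h.py <<'E'
import numpy as np, cv2
from cell import state, read_camera, camera_info, env
def cast(ci,u,v,z):
    """pixel -> world point on plane z"""
    K=np.array(ci["K"]);T=np.array(ci["cam_to_world"]);k=ci["k1"]
    d=np.array([(u-K[0,2])/K[0,0],(v-K[1,2])/K[1,1]]);s=d.copy()
    for _ in range(20): s=d/(1+k*(s@s))
    r=T[:3,:3]@np.array([s[0],s[1],1]);o=T[:3,3]
    return o+r*(z-o[2])/r[2]
def proj(ci,p):
    K=np.array(ci["K"]);T=np.array(ci["cam_to_world"]);k=ci["k1"]
    c=T[:3,:3].T@(np.array(p)-T[:3,3]);s=c[:2]/c[2];s=s*(1+k*(s@s))
    return K[:2,:2]@s+K[:2,2]
E
python3 - <<'E'
from h import *
for n in ("top","side"):
    cv2.imwrite(f"pics/{n}0.png",read_camera(n)); ci=camera_info(n); print(n,np.round(ci["cam_to_world"],3).tolist(),ci["K"],ci["k1"])
s=state();print(s)
E
```

```text
pics
top [[0.015, -0.994, 0.112, 454.178], [-1.0, -0.012, 0.028, 24.073], [-0.026, -0.113, -0.993, 1010.611], [0.0, 0.0, 0.0, 1.0]] [[513.45699156   0.         309.71934287]
 [  0.         513.45699156 239.82779035]
 [  0.           0.           1.        ]] 0.031128729441105393
side [[0.929, -0.165, 0.331, 132.843], [-0.37, -0.442, 0.817, -1012.01], [0.011, -0.882, -0.471, 725.061], [0.0, 0.0, 0.0, 1.0]] [[564.22734047   0.         316.3536563 ]
 [  0.         564.22734047 241.8368873 ]
 [  0.           0.           1.        ]] -0.17815240236888372
{'t': 0.1, 'joints': array([ 1.05038864e+00,  4.91496024e-01,  1.55939125e+00,  6.93674207e-06,
        1.09173687e+00, -1.05607217e-01]), 'qvel': array([-0.00058308, -0.00058562, -0.00191499,  0.00031781,  0.0009711 ,
       -0.00045718]), 'tau': array([ 1.76274381e-03, -6.13625264e+01, -2.58604091e+01,  6.93594874e-02,
        4.69489151e-02, -2.30275771e-05]), 'eef_pos': array([251.74836469, 571.8088076 , 214.12127452]), 'tcp_rot': array([-3.14056756e+00, -1.14848875e-04,  2.72678893e+00]), 'ft_force': array([-0.84293748,  0.60272746,  1.07941951]), 'moment': array([ 0.02780377,  0.02533976, -0.0228983 ]), 'grip_force': 0.0, 'opening': 0.9992722811574504}
```

View pics/top0.png

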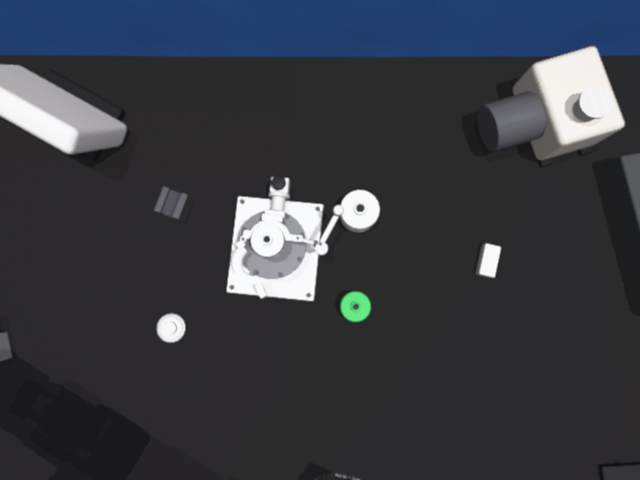

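View pics/side0.png

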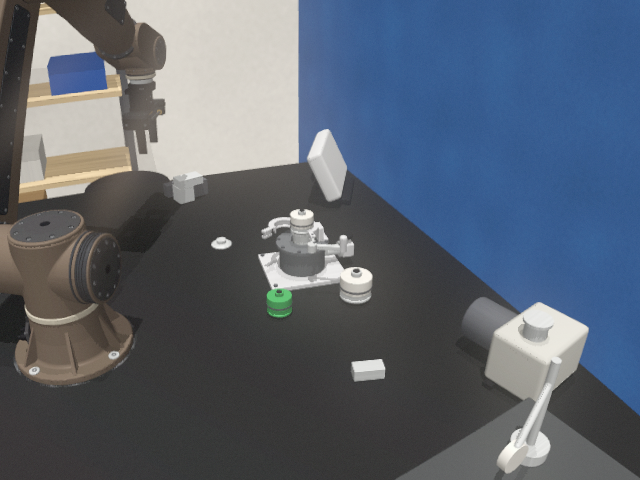

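The top view shows the port's base plate at (275,248), with the white gauge head at (267,240) on it. Lookalikes for the gauge are the larger white one at (360,210) and the green one at (355,307), both standing on the bench. I choose the smaller white one at (267,240), on the port. The eye-bolt and lever are on the right, with the knob at about (338,211) or (321,248). The open ring half is at lower left (245,260). Next is a close crop.

```bash
python3 - <<'E'
from h import *
im=cv2.imread("pics/top0.png");c=im[165:315,210:400]
cv2.imwrite("pics/crop0.png",cv2.resize(c,None,fx=4,fy=4,interpolation=cv2.INTER_CUBIC))
ci=camera_info("top")
# base-plate: bright mask
g=cv2.cvtColor(im,cv2.COLOR_BGR2GRAY)
for p in [(241,202),(319,208),(308,295),(232,290)]: print(p,cast(ci,*p,12).round(1))
print("gauge top",cast(ci,267,240,164).round(1))
E
```

```text
(241, 202) [640.6 189.   12. ]
(319, 208) [630.3  34.4  12. ]
(308, 295) [459.5  53.4  12. ]
(232, 290) [467.  201.3  12. ]
gauge top [548.6 118.6 164. ]
```

View pics/crop0.png

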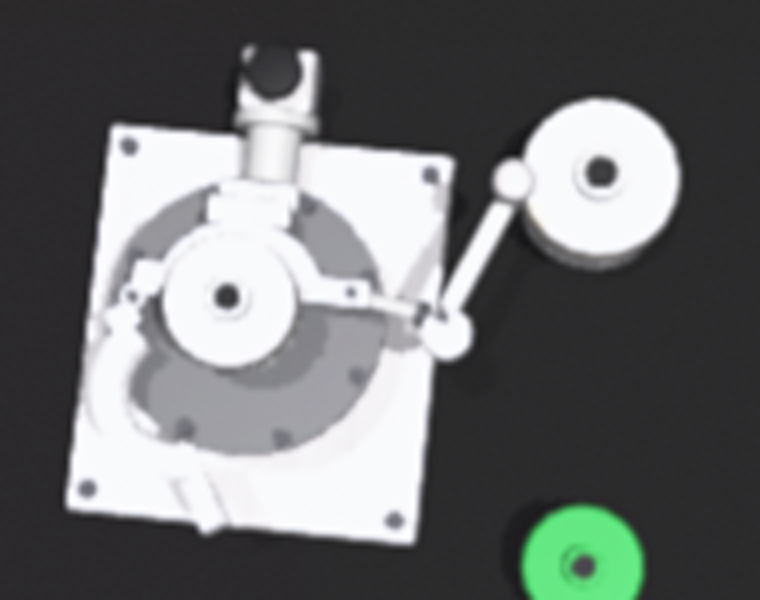

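The close crop confirms the choice: gauge head on the port axis at crop (228,297). Hinge pin is at (133,296), bolt pivot (351,292), cam (447,333), knob (514,180), with the ring half open and its lug near (205,505). The large white decoy stands beside the knob, so I'll keep the fingers above it.

```bash
cat >> h.py <<'E'
def F(n=6):
    """mean force/moment over n readings (uses camera calls)"""
    f=[];m=[]
    for _ in range(n):
        read_camera("wrist"); s=state(); f.append(s["ft_force"]); m.append(s["moment"])
    return np.mean(f,0),np.std(f,0),np.mean(m,0)
E
python3 - <<'E'
from h import *
ci=camera_info("top")
def w(x,y,z): return cast(ci,x/4+210-.375,y/4+165-.375,z)
cr=[(129,147),(431,175),(394,521),(88,489)]
P=np.array([w(*p,12) for p in cr]); print(P.round(1),P.mean(0).round(1))
L=np.array([[1,1],[1,-1],[-1,-1],[-1,1]])
Q=P[:,:2]-P[:,:2].mean(0)
# least-squares similarity with 74.. screw offsets unknown (a,b): yaw from diagonals' sums
ex=Q[0]+Q[1]-Q[2]-Q[3]; ey=Q[0]+Q[3]-Q[1]-Q[2]
print("yaw",np.arctan2(ex[1],ex[0]),np.arctan2(-ey[0],ey[1]),np.linalg.norm(ex)/4,np.linalg.norm(ey)/4)
h=w(133,296,122);p=w(351,292,118);print("hinge",h.round(1),"pivot",p.round(1))
d=(p-h)[:2]; y0=np.arctan2(d[1],d[0])-np.arctan2(-95,11); print("yaw2",y0,np.linalg.norm(d))
g=w(228,297,164);print("gauge",g.round(1)); 
for n,q,z in [("knob",(514,180),144),("cam",(447,333),124),("lug",(205,510),121),("decoytop",(601,175),90)]:
  a=w(*q,z); 
  for yaw in(y0,):
    R=np.array([[np.cos(yaw),-np.sin(yaw)],[np.sin(yaw),np.cos(yaw)]]); print(n,a.round(1),"port",(R.T@(a-P.mean(0))[:2]).round(1))
f,s,m=F(8);print(f,s,m)
im=cv2.imread("pics/side0.png");cv2.imwrite("pics/side0c.png",cv2.resize(im[190:320,235:385],None,fx=4,fy=4,interpolation=cv2.INTER_CUBIC))
E
```

```text
[[641.9 187.3  12. ]
 [629.5  37.6  12. ]
 [459.8  53.2  12. ]
 [473.1 202.2  12. ]] [551.1 120.1  12. ]
yaw -0.08974739566382361 -0.08582547583046954 84.98611460896956 74.94156729543002
hinge [555.2 165.6 122. ] pivot [558.6  70.5 118. ]
yaw2 -0.07963579926989106 95.15034038673292
gauge [550.5 119.3 164. ]
knob [6.045e+02 4.000e-01 1.440e+02] port [  62.8 -115.1]
cam [540.5  28.2 124. ] port [ -3.2 -92.4]
lug [462.7 131.8 121. ] port [-89.    4.6]
decoytop [616.6 -40.4  90. ] port [  78.1 -154.8]
[-0.18084189  0.18125623  0.08965262] [0.67448757 0.52931901 0.5285086 ] [0.01291164 0.00858234 0.00046222]
```

View pics/side0c.png

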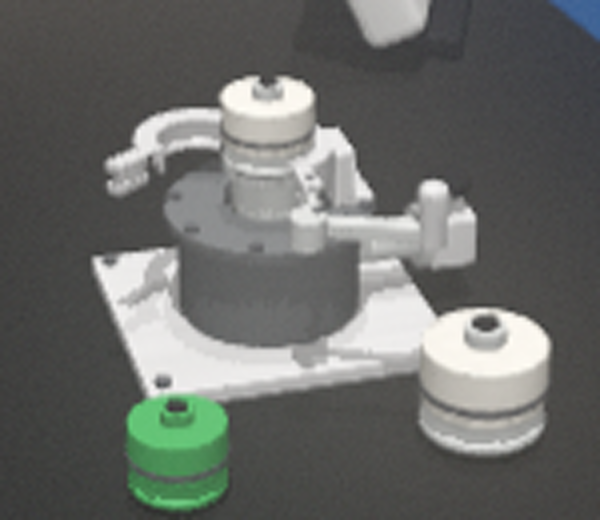

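The side crop shows the open ring half with its fork lug at left (125,175). The bolt cam (308,230), lever and knob (433,210) stand clear above the bench-standing decoy at (485,370). Next I plan the ring push.

```bash
cat >> h.py <<'E'
O=np.array([551,120.]);YAW=-0.085
def rot(a): return np.array([[np.cos(a),-np.sin(a)],[np.sin(a),np.cos(a)]])
def W(p): return O+rot(YAW)@np.array(p,float)
def Pt(w): return rot(YAW).T@(np.array(w,float)[:2]-O)
def ringpose(th,gap,r=96):
    H=np.array([0,46.]); return W(H+rot(-th)@np.array([-27-gap,-r])), np.degrees(YAW-th)+90
def tooly(): # angle of tool y axis, deg mod 180
    from scipy.spatial.transform import Rotation as Ro
    R=Ro.from_euler('xyz',state()["tcp_rot"]).as_matrix(); return np.degrees(np.arctan2(R[1,1],R[0,1]))%180
E
python3 - <<'E'
from h import *
print(state()["eef_pos"],tooly())
for th,g in [(1.0,20),(1,0),(.8,0),(.6,0),(.4,0),(.2,0),(.1,0),(0,0)]: p,a=ringpose(th,g); print(th,g,p.round(1),round(a,1))
E
```

```text
[251.85614983 572.02579816 214.64169593] 66.23653434003586
1.0 20 [448.1 162.6] 27.8
1 0 [457.4 144.9] 27.8
0.8 0 [463.5 125.9] 39.3
0.6 0 [473.3 108.6] 50.8
0.4 0 [486.3  93.5] 62.2
0.2 0 [502.   81.3] 73.7
0.1 0 [510.7  76.4] 79.4
0 0 [519.9  72.5] 85.1
```

>>> move_arm --commands '[[[2,-4.1,0],[0,0,-3.8],0],[[2,-4.1,0],[0,0,-3.8],0],[[2,-4.1,0],[0,0,-3.8],0],[[2,-4.1,0],[0,0,-3.8],0],[[2,-4.1,0],[0,0,-3.8],0],[[2,-4.1,0],[0,0,-3.8],0],[[2,-4.1,0],[0,0,-3.8],0],[[2,-4.1,0],[0,0,-3.8],0],[[2,-4.1,0],[0,0,-3.8],0],[[1.6,-4,0],[0,0,-4],0]]'

```text
t: 1.5
eef_pos: [448.6, 161.2, 214.9]
tcp_rot: [3.141, 0.0, 2.057]
ft_force: [-0.1, 0.6, 0.1]
opening: 0.215
grip_force: 0.0
```

>>> move_arm --commands '[[[0,0,0],[0,0,0],0],[[0,0,0],[0,0,0],0],[[0,0,0],[0,0,0],0]]'

```text
t: 1.8
eef_pos: [447.5, 163.7, 214.7]
tcp_rot: [3.141, -0.0, 2.061]
ft_force: [0.1, 0.2, -0.2]
opening: 0.011
grip_force: 0.0
```

```bash
python3 - <<'E'
from h import *
print(state()["eef_pos"],tooly(),state()["t"])
ci=camera_info("wrist");cv2.imwrite("pics/w1.png",read_camera("wrist"))
T=np.array(ci["cam_to_world"]);print(T.round(2).tolist())
for n,p in [("lugface",list(ringpose(1.0,-10,98)[0])+[121]),("hinge",list(W((0,46)))+[121]),("axis",list(W((0,0)))+[164])]: print(n,proj(ci,p).round())
E
```

```text
[447.51851139 163.70776723 214.70213707] 28.101284004337153 1.8
[[0.88, 0.45, 0.13, 411.41], [0.47, -0.85, -0.24, 232.48], [0.0, 0.27, -0.96, 384.43], [0.0, 0.0, 0.0, 1.0]]
lugface [319. 288.]
hinge [455. 310.]
axis [432. 394.]
```

View pics/w1.png

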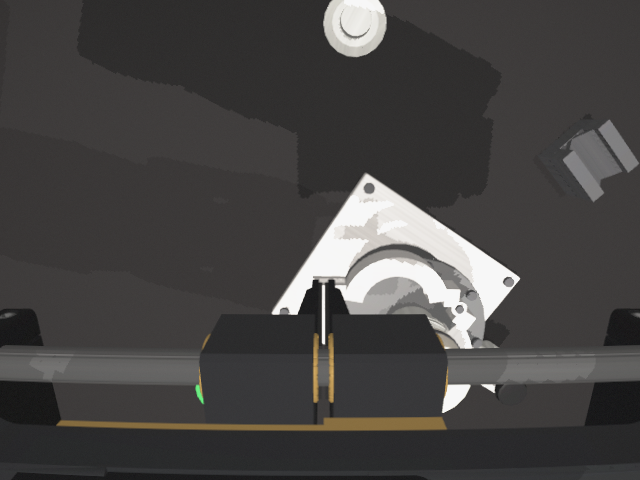

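The wrist view shows the hinge pin at (459,309), within 4 px of my prediction. The lug's outer face is at about (330,280), just ahead of the shut fingers, so I have roughly 15 mm of clearance and can descend.

>>> move_arm --commands '[[[0,0,-3],[0,0,0],0],[[0,0,-3],[0,0,0],0],[[0,0,-3],[0,0,0],0],[[0,0,-2.2],[0,0,0],0],[[0,0,0],[0,0,0],0]]'

```text
t: 2.35
eef_pos: [446.3, 163.9, 100.6]
tcp_rot: [-3.137, -0.001, 2.062]
ft_force: [-0.1, -0.3, -0.3]
opening: 0.003
grip_force: 0.0
```

>>> move_arm --commands '[[[0.3,-0.6,0],[0,0,0],0],[[0.3,-0.6,0],[0,0,0],0],[[0.3,-0.6,0],[0,0,0],0],[[0.2,-0.6,0],[0,0,3],0],[[0.2,-0.6,0],[0,0,3],0],[[0.2,-0.6,0],[0,0,3],0]]'

```text
t: 2.95
eef_pos: [463.5, 126.4, 103.6]
tcp_rot: [3.14, 0.001, 2.219]
ft_force: [0.3, -0.6, -0.3]
opening: 0.008
grip_force: 0.4
```

>>> move_arm --commands '[[[0.5,-0.9,0],[0,0,6.5],0],[[0.5,-0.85,0],[0,0,6.5],0],[[0.65,-0.75,0],[0,0,5.7],0],[[0.65,-0.75,0],[0,0,5.7],0],[[0.8,-0.6,0],[0,0,5.7],0],[[0.8,-0.6,0],[0,0,5.7],0],[[0.45,-0.25,0],[0,0,3],0],[[0,0,0],[0,0,0],0]]'

```text
t: 3.75
eef_pos: [507.2, 79.2, 103.4]
tcp_rot: [3.141, 0.002, 2.894]
ft_force: [0.4, 0.3, -0.0]
opening: 0.005
grip_force: 0.0
```

```bash
python3 - <<'E'
from h import *
print(state()["eef_pos"],tooly(),Pt(state()["eef_pos"]),state()["t"]); print(F(5))
E
```

```text
[507.24109533  79.19719581 103.38156666] 75.81778089526951 [-40.13685726 -44.37052239] 3.75
(array([0.00157871, 0.14289164, 0.16482228]), array([0.17460962, 0.40475327, 0.34584452]), array([ 0.00774741,  0.02611629, -0.00315251]))
```

>>> move_arm --commands '[[[0.25,-0.13,0],[0,0,2],0],[[0.25,-0.13,0],[0,0,2],0],[[0.25,-0.13,0],[0,0,2],0],[[0.2,-0.08,0],[0,0,2],0],[[0,0,0],[0,0,0],0]]'

```text
t: 4.5
eef_pos: [515.9, 75.4, 102.7]
tcp_rot: [3.141, 0.0, 3.034]
ft_force: [-0.2, 0.1, 0.5]
opening: 0.003
grip_force: 0.0
```

>>> move_arm --commands '[[[0.15,-0.03,0],[0,0,1],0],[[0,0,0],[0,0,0],0]]'

```text
t: 4.7
eef_pos: [517.1, 75.0, 102.6]
tcp_rot: [-3.142, -0.001, 3.052]
ft_force: [-1.9, -0.2, 0.6]
opening: 0.005
grip_force: 0.7
```

>>> move_arm --commands '[[[0.15,-0.03,0],[0,0,0],0],[[0,0,0],[0,0,0],0]]'

```text
t: 4.9
eef_pos: [518.7, 74.7, 102.6]
tcp_rot: [-3.142, -0.001, 3.051]
ft_force: [-2.3, -1.1, 0.9]
opening: 0.004
grip_force: 1.2
```

>>> move_arm --commands '[[[0.1,-0.02,0],[0,0,0],0],[[0,0,0],[0,0,0],0]]'

```text
t: 5.1
eef_pos: [519.6, 74.5, 102.6]
tcp_rot: [-3.142, -0.001, 3.051]
ft_force: [-3.4, -2.0, 1.3]
opening: 0.001
grip_force: 1.9
```

>>> move_arm --commands '[[[0.1,-0.02,0],[0,0,0],0],[[0,0,0],[0,0,0],0]]'

```text
t: 5.3
eef_pos: [519.9, 74.4, 102.6]
tcp_rot: [-3.141, -0.002, 3.051]
ft_force: [-8.2, -1.0, 3.2]
opening: 0.002
grip_force: 3.7
```

>>> move_arm --commands '[[[0.1,-0.01,0],[0,0,0],0],[[0,0,0],[0,0,0],0]]'

```text
t: 5.5
eef_pos: [520.0, 74.3, 102.5]
tcp_rot: [-3.141, -0.004, 3.052]
ft_force: [-11.8, -0.7, 6.6]
opening: 0.004
grip_force: 5.7
```

```bash
python3 - <<'E'
from h import *
print(state()["eef_pos"],tooly(),Pt(state()["eef_pos"]),state()["t"]); print(F(5))
E
```

```text
[520.0491414   74.32142233 102.5039876 ] 84.83951918115561 [-26.96111053 -48.14131931] 5.5
(array([-11.43465918,  -0.8883679 ,   6.5853915 ]), array([0.28213973, 0.33514105, 0.57980697]), array([-0.11663294,  1.91374267,  0.00431168]))
```

>>> move_arm --commands '[[[-0.5,0.05,0],[0,0,0],0],[[-1,0.1,0],[0,0,0],0],[[-1,0.1,0],[0,0,0],0],[[0,0,5],[0,0,0],0],[[0,0,5],[0,0,0],0],[[0,0,2],[0,0,0],0],[[0,0,0],[0,0,0],0]]'

```text
t: 6.45
eef_pos: [497.5, 76.9, 225.6]
tcp_rot: [3.141, 0.006, 3.052]
ft_force: [-0.1, 0.1, -0.5]
opening: 0.006
grip_force: 0.0
```

```bash
cat >> h.py <<'E'
PV=np.array([11,-49.])
def knob(b,l=0,L=40):
    return PV+rot(b)@(np.array([-L,-9])+65*np.array([-np.sin(l),-np.cos(l)]))
def kpose(b,l,gap,phi=None):
    if phi is None: phi=np.pi+0.6*b-l
    k=knob(b,l); return W(k-np.array([np.cos(phi),np.sin(phi)])*(18.75+gap)), np.degrees(phi-np.pi/2+YAW)
E
python3 - <<'E'
from h import *
print(state()["eef_pos"],tooly(),state()["joints"][5],state()["t"])
# valve black knob: height from two views
a=camera_info("top");b=camera_info("side")
for z in (110,130,150,170): print(z,cast(a,273/4+209.6,72/4+164.6,z).round(),cast(b,462/4+234.6,192/4+189.6,z).round())
ims={n:read_camera(n) for n in("top","side")}
cv2.imwrite("pics/two.png",np.hstack([cv2.resize(ims["top"][165:315,210:360],(520,520)),cv2.resize(ims["side"][190:320,235:305],(280,520))]))
for bb in (1.15,.9,.6,.3,.1,0): p,an=kpose(bb,0,0); print(bb,p.round(1),round(an,1))
p,an=kpose(1.15,0,12);print(p,an)
E
```

```text
[497.51649111  76.90729885 225.58358593] 84.83940773112384 -1.4588517736872155 6.45
110 [658. 108. 110.] [646.  46. 110.]
130 [654. 106. 130.] [630.  12. 130.]
150 [649. 104. 150.] [613. -23. 150.]
170 [645. 102. 170.] [596. -57. 170.]
1.15 [618.6  10.1] 124.7
0.9 [601.1  -1.4] 116.1
0.6 [577.5  -8.8] 105.8
0.3 [553.2  -8.8] 95.4
0.1 [537.7  -4.8] 88.6
0 [530.3  -1.7] 85.1
[628.44645168  16.88759649] 124.66394660541481
```

View pics/two.png

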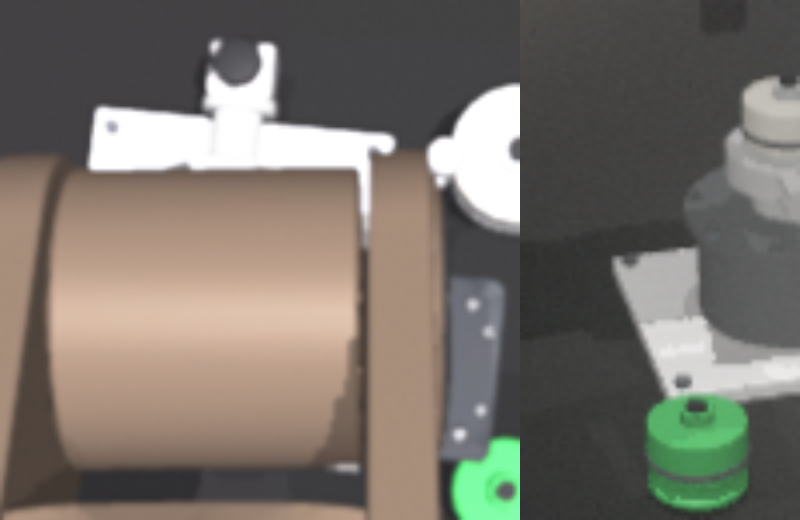

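The picture shows the ring closed (no open arc in the side view), the knob still at its starting place by (440,157), and the valve is low. I'll move behind the knob.

>>> move_arm --commands '[[[1.9,-0.85,0],[0,0,5.7],0],[[1.9,-0.85,0],[0,0,5.7],0],[[1.9,-0.85,0],[0,0,5.7],0],[[1.9,-0.85,0],[0,0,5.7],0],[[1.9,-0.85,0],[0,0,5.7],0],[[1.9,-0.85,0],[0,0,5.7],0],[[1.7,-0.9,0],[0,0,5.7],0],[[0,0,0],[0,0,0],0],[[0,0,0],[0,0,0],0]]'

```text
t: 7.45
eef_pos: [627.0, 16.8, 220.8]
tcp_rot: [3.139, -0.002, -2.538]
ft_force: [0.1, 1.3, -0.2]
opening: 0.006
grip_force: 0.0
```

```bash
python3 - <<'E'
from h import *
print(state()["eef_pos"],tooly(),state()["joints"],state()["t"])
ci=camera_info("wrist");im=read_camera("wrist");cv2.imwrite("pics/w2.png",im)
for n,p in [("knob",list(W(knob(1.15)))+[144]),("tip",list(state()["eef_pos"])),("tipdown",list(state()["eef_pos"][:2])+[144])]: print(n,proj(ci,p).round())
E
```

```text
[627.00261083  16.83372637 220.75930273] 124.58138240079569 [-7.85038840e-02  4.89657499e-01  1.54354929e+00  2.19453721e-04
  1.11149045e+00 -2.25295920e+00] 7.45
knob [321. 207.]
tip [324. 302.]
tipdown [323. 252.]
```

View pics/w2.png

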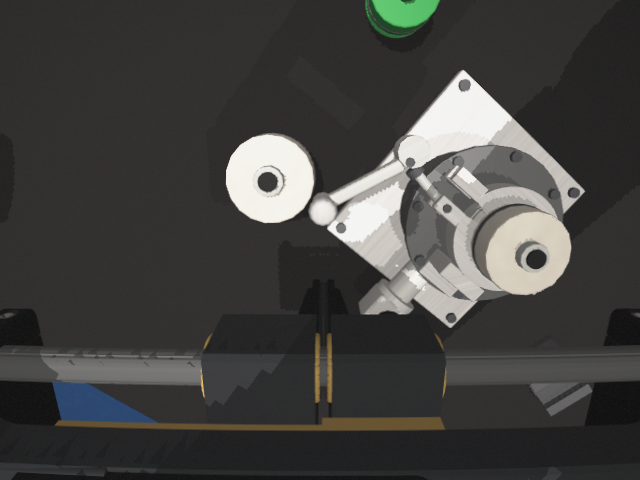

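The wrist view shows the knob at (322,210), within 3 px of prediction. The bolt and cam are at (412,150), the ring is shut around the gauge, and the fingers are behind the knob. I'll descend and swing the bolt in.

>>> move_arm --commands '[[[0,0,-4],[0,0,0],0],[[0,0,-4],[0,0,0],0],[[0,0,-1.8],[0,0,0],0],[[0,0,0],[0,0,0],0],[[-0.4,-0.3,0],[0,0,0],0],[[-0.5,-0.4,0],[0,0,0],0],[[-0.6,-0.4,0],[0,0,-3],0],[[-0.6,-0.4,0],[0,0,-3],0],[[-0.5,-0.35,0],[0,0,-2.6],0],[[0,0,0],[0,0,0],0]]'

```text
t: 8.5
eef_pos: [601.5, -2.3, 126.1]
tcp_rot: [-3.141, 0.001, -2.687]
ft_force: [-0.3, -0.5, 0.4]
opening: 0.003
grip_force: 0.0
```

>>> move_arm --commands '[[[-0.8,-0.25,0],[0,0,-3.4],0],[[-0.8,-0.25,0],[0,0,-3.4],0],[[-0.8,-0.25,0],[0,0,-3.4],0],[[-0.8,0,0],[0,0,-3.4],0],[[-0.8,0,0],[0,0,-3.4],0],[[-0.8,0,0],[0,0,-3.4],0],[[0,0,0],[0,0,0],0]]'

```text
t: 9.2
eef_pos: [553.5, -9.3, 125.6]
tcp_rot: [-3.141, 0.001, -3.041]
ft_force: [0.0, -0.4, 0.5]
opening: 0.005
grip_force: 0.0
```

```bash
python3 - <<'E'
from h import *
print(state()["eef_pos"],tooly(),state()["t"],F(4))
im=read_camera("wrist");ci=camera_info("wrist")
cv2.imwrite("pics/w3.png",im)
E
```

```text
[553.48657533  -9.26217021 125.56769433] 95.74028096774957 9.2 (array([ 0.11618956, -0.21383962, -0.14288574]), array([0.21369357, 0.41445953, 0.40851134]), array([0.03925641, 0.00633382, 0.00832375]))
```

View pics/w3.png

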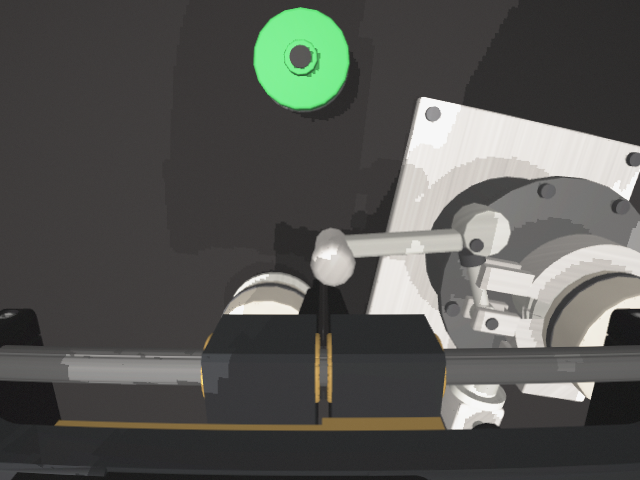

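The wrist view shows the knob at (332,255) in contact with the fingers. The cam at (485,232) is nearly at the fork by (505,280), and the lever is still open, so I continue gently.

>>> move_arm --commands '[[[-0.5,0.1,0],[0,0,-2.2],0],[[-0.5,0.15,0],[0,0,-2.2],0],[[-0.5,0.15,0],[0,0,-2.2],0],[[-0.3,0.1,0],[0,0,-1.5],0],[[0,0,0],[0,0,0],0]]'

```text
t: 9.95
eef_pos: [535.8, -4.2, 124.7]
tcp_rot: [3.142, -0.0, 3.101]
ft_force: [-0.6, -0.5, -0.5]
opening: 0.005
grip_force: 0.0
```

>>> move_arm --commands '[[[-0.2,0.1,0],[0,0,-1],0],[[-0.2,0.1,0],[0,0,-1],0],[[0,0,0],[0,0,0],0]]'

```text
t: 10.25
eef_pos: [532.1, -2.3, 124.8]
tcp_rot: [-3.142, 0.001, 3.065]
ft_force: [1.5, 0.0, -0.2]
opening: 0.006
grip_force: 0.8
```

>>> move_arm --commands '[[[-0.2,0.05,0],[0,0,0],0],[[0,0,0],[0,0,0],0]]'

```text
t: 10.45
eef_pos: [529.9, -1.8, 124.7]
tcp_rot: [3.142, 0.0, 3.066]
ft_force: [2.1, -0.4, -0.3]
opening: 0.005
grip_force: 1.0
```

```bash
cat >> h.py <<'E'
def feel(n=6):
    """knob estimate (port), lever angle, push square to lever, for bolt home"""
    f,s,m=F(n); e=state()["eef_pos"]; a=np.radians(tooly())-YAW; phi=a+np.pi/2
    u=np.array([np.cos(phi),np.sin(phi)]); k=Pt(e)+u*18.75
    v=k-(PV+np.array([-40,-9])); l=np.arctan2(-v[0],-v[1]); fp=-rot(YAW).T@(f[:2]-[0,0])
    t=np.array([-np.cos(l),np.sin(l)])
    print("t",round(state()["t"],2),"eef",e.round(1),"tooly",round(np.degrees(a+YAW),1),"knob",k.round(1),"r",np.linalg.norm(v).round(1),"lever",round(l,3),"push",(fp@t).round(2),"fport",fp.round(2),"std",s.round(2))
E
python3 -c "
from h import *
feel()
for l in np.arange(0,1.8,.1):
    p,a=kpose(0,l,0); print(round(l,1),p.round(1),round(a,1))"
```

```text
t 10.75 eef [529.9  -1.8 124.7] tooly 85.6 knob [ -29.4 -123.3] r 65.3 lever 0.006 push 1.95 fport [-1.94  1.46] std [0.6  0.44 0.4 ]
0.0 [530.3  -1.7] 85.1
0.1 [523.7  -2.7] 79.4
0.2 [516.9  -3. ] 73.7
0.3 [510.1  -2.6] 67.9
0.4 [503.5  -1.6] 62.2
0.5 [4.969e+02 1.000e-01] 56.5
0.6 [490.6   2.5] 50.8
0.7 [484.5   5.4] 45.0
0.8 [478.8   9. ] 39.3
0.9 [473.4  13.1] 33.6
1.0 [468.5  17.7] 27.8
1.1 [464.   22.8] 22.1
1.2 [460.1  28.4] 16.4
1.3 [456.8  34.2] 10.6
1.4 [454.   40.4] 4.9
1.5 [451.9  46.8] -0.8
1.6 [450.5  53.5] -6.5
1.7 [449.7  60.2] -12.3
```

The bolt is home, and the push of about 2 N is the loose lever. I'll throw it to about 0.7, then go by feel.

>>> move_arm --commands '[[[-0.6,-0.1,0],[0,0,-5.7],0],[[-0.7,0,0],[0,0,-5.7],0],[[-0.7,0,0],[0,0,-5.7],0],[[-0.65,0.1,0],[0,0,-5.7],0],[[-0.65,0.2,0],[0,0,-5.7],0],[[0,0,0],[0,0,0],0]]'

```text
t: 11.35
eef_pos: [496.2, 0.4, 124.7]
tcp_rot: [-3.141, -0.001, 2.567]
ft_force: [-0.5, -1.4, 0.5]
opening: 0.005
grip_force: 0.1
```

```bash
python3 -c "
from h import *
feel()"
```

```text
t 11.65 eef [4.969e+02 2.000e-01 1.246e+02] tooly 57.2 knob [ -60.3 -115.1] r 65.2 lever 0.501 push 0.04 fport [-0.11 -0.11] std [0.57 0.28 0.38]
```

>>> move_arm --commands '[[[-0.3,0.12,0],[0,0,-2.9],0],[[-0.3,0.12,0],[0,0,-2.9],0],[[-0.3,0.15,0],[0,0,-2.9],0],[[-0.3,0.15,0],[0,0,-2.8],0],[[0,0,0],[0,0,0],0]]'

```text
t: 12.15
eef_pos: [484.9, 5.5, 124.7]
tcp_rot: [3.141, 0.0, 2.367]
ft_force: [0.9, -1.7, 0.1]
opening: 0.008
grip_force: 0.6
```

```bash
python3 -c "
from h import *
feel()"
```

```text
t 12.45 eef [485.    5.6 124.6] tooly 45.7 knob [ -70.5 -107.7] r 64.8 lever 0.696 push 1.12 fport [-0.39  1.28] std [0.63 0.64 0.52]
```

>>> move_arm --commands '[[[-0.28,0.18,0],[0,0,-2.9],0],[[0,0,0],[0,0,0],0],[[-0.28,0.18,0],[0,0,-2.9],0],[[0,0,0],[0,0,0],0]]'

```text
t: 12.85
eef_pos: [479.3, 9.2, 124.7]
tcp_rot: [3.141, 0.0, 2.267]
ft_force: [0.8, -1.6, -0.4]
opening: 0.004
grip_force: 0.8
```

```bash
python3 -c "
from h import *
feel()"
```

```text
t 13.15 eef [479.3   9.2 124.6] tooly 39.9 knob [ -75.2 -103.2] r 64.6 lever 0.797 push 1.3 fport [-0.86  0.98] std [0.4  0.63 0.36]
```

>>> move_arm --commands '[[[-0.27,0.21,0],[0,0,-2.9],0],[[0,0,0],[0,0,0],0]]'

```text
t: 13.35
eef_pos: [476.5, 11.4, 124.7]
tcp_rot: [3.142, 0.0, 2.215]
ft_force: [1.0, -1.5, -0.2]
opening: 0.003
grip_force: 0.8
```

```bash
python3 -c "
from h import *
feel()"
```

```text
t 13.65 eef [476.6  11.3 124.6] tooly 37.0 knob [ -77.4 -100.6] r 64.5 lever 0.849 push 0.93 fport [-0.26  1.01] std [0.4  0.4  0.69]
```

>>> move_arm --commands '[[[-0.27,0.21,0],[0,0,-2.9],0],[[0,0,0],[0,0,0],0]]'

```text
t: 13.85
eef_pos: [473.8, 13.5, 124.7]
tcp_rot: [3.141, 0.0, 2.164]
ft_force: [0.3, -1.1, 0.3]
opening: 0.005
grip_force: 0.8
```

```bash
python3 -c "
from h import *
feel()"
```

```text
t 14.15 eef [473.9  13.4 124.6] tooly 34.1 knob [-79.6 -98.2] r 64.6 lever 0.899 push 1.59 fport [-0.89  1.32] std [0.49 0.73 0.48]
```

>>> move_arm --commands '[[[-0.25,0.23,0],[0,0,-2.9],0],[[0,0,0],[0,0,0],0]]'

```text
t: 14.35
eef_pos: [471.3, 15.8, 124.7]
tcp_rot: [3.142, 0.0, 2.114]
ft_force: [0.1, -1.9, -0.3]
opening: 0.008
grip_force: 0.8
```

```bash
python3 -c "
from h import *
feel()"
```

```text
t 14.65 eef [471.4  15.7 124.6] tooly 31.2 knob [-81.5 -95.5] r 64.5 lever 0.951 push 1.53 fport [-0.63  1.43] std [0.45 0.54 0.41]
```

>>> move_arm --commands '[[[-0.25,0.23,0],[0,0,-2.9],0],[[0,0,0],[0,0,0],0]]'

```text
t: 14.85
eef_pos: [468.9, 18.0, 124.7]
tcp_rot: [3.141, 0.0, 2.063]
ft_force: [1.4, -2.1, -0.8]
opening: 0.005
grip_force: 1.0
```

```bash
python3 -c "
from h import *
feel()"
```

```text
t 15.15 eef [468.9  18.  124.7] tooly 28.3 knob [-83.3 -92.9] r 64.6 lever 1.0 push 2.05 fport [-0.82  1.92] std [0.45 0.33 0.26]
```

>>> move_arm --commands '[[[-0.23,0.25,0],[0,0,-2.9],0],[[0,0,0],[0,0,0],0]]'

```text
t: 15.35
eef_pos: [466.6, 20.5, 124.7]
tcp_rot: [3.141, 0.0, 2.013]
ft_force: [0.1, -2.4, -0.8]
opening: 0.004
grip_force: 1.4
```

```bash
python3 -c "
from h import *
feel()"
```

```text
t 15.65 eef [466.6  20.5 124.6] tooly 25.4 knob [-85.1 -90.1] r 64.6 lever 1.05 push 3.0 fport [-1.18  2.78] std [0.32 0.56 0.41]
```

Resistance is starting to rise, so I take smaller steps.

>>> move_arm --commands '[[[-0.11,0.13,0],[0,0,-1.4],0],[[0,0,0],[0,0,0],0]]'

```text
t: 15.85
eef_pos: [465.4, 21.8, 124.7]
tcp_rot: [3.141, 0.0, 1.987]
ft_force: [1.5, -3.7, -0.2]
opening: 0.004
grip_force: 1.8
```

```bash
python3 -c "
from h import *
feel(8)"
```

```text
t 16.25 eef [465.5  21.8 124.7] tooly 23.9 knob [-85.9 -88.7] r 64.7 lever 1.076 push 3.44 fport [-0.94  3.4 ] std [0.31 0.31 0.37]
```

>>> move_arm --commands '[[[-0.11,0.13,0],[0,0,-1.4],0],[[0,0,0],[0,0,0],0]]'

```text
t: 16.45
eef_pos: [464.3, 23.2, 124.7]
tcp_rot: [3.141, 0.0, 1.963]
ft_force: [1.1, -5.0, 0.1]
opening: 0.004
grip_force: 2.1
```

```bash
python3 -c "
from h import *
feel(8)"
```

```text
t 16.85 eef [464.4  23.1 124.7] tooly 22.5 knob [-86.7 -87.2] r 64.7 lever 1.102 push 4.01 fport [-1.35  3.81] std [0.58 0.52 0.47]
```

>>> move_arm --commands '[[[-0.1,0.14,0],[0,0,-1.4],0],[[0,0,0],[0,0,0],0]]'

```text
t: 17.05
eef_pos: [463.3, 24.5, 124.7]
tcp_rot: [-3.142, 0.0, 1.939]
ft_force: [0.8, -5.1, 0.2]
opening: 0.006
grip_force: 2.2
```

```bash
python3 -c "
from h import *
feel(8)"
```

```text
t 17.45 eef [463.3  24.5 124.7] tooly 21.1 knob [-87.5 -85.7] r 64.7 lever 1.128 push 4.74 fport [-1.28  4.65] std [0.44 0.45 0.41]
```

>>> move_arm --commands '[[[-0.1,0.14,0],[0,0,-1.4],0],[[0,0,0],[0,0,0],0]]'

```text
t: 17.65
eef_pos: [462.3, 25.9, 124.7]
tcp_rot: [3.142, 0.0, 1.914]
ft_force: [0.3, -5.9, 1.2]
opening: 0.007
grip_force: 2.5
```

```bash
python3 -c "
from h import *
feel(8)"
```

```text
t 18.05 eef [462.3  25.9 124.7] tooly 19.7 knob [-88.2 -84.3] r 64.7 lever 1.153 push 5.15 fport [-0.76  5.3 ] std [0.53 0.62 0.32]
```

>>> move_arm --commands '[[[-0.1,0.14,0],[0,0,-1.4],0],[[0,0,0],[0,0,0],0]]'

```text
t: 18.25
eef_pos: [461.3, 27.3, 124.7]
tcp_rot: [-3.142, 0.0, 1.89]
ft_force: [0.2, -6.1, 0.6]
opening: 0.007
grip_force: 2.5
```

```bash
python3 -c "
from h import *
feel(12)"
```

```text
t 18.85 eef [461.2  27.2 124.6] tooly 18.3 knob [-88.9 -82.8] r 64.9 lever 1.178 push 5.56 fport [-0.81  5.68] std [0.42 0.43 0.48]
```

>>> move_arm --commands '[[[-0.05,0.07,0],[0,0,-0.7],0],[[0,0,0],[0,0,0],0]]'

```text
t: 19.05
eef_pos: [460.8, 27.9, 124.7]
tcp_rot: [-3.142, 0.0, 1.878]
ft_force: [1.4, -6.1, 0.3]
opening: 0.0
grip_force: 2.8
```

```bash
python3 -c "
from h import *
feel(16)"
```

```text
t 19.85 eef [460.8  27.9 124.7] tooly 17.6 knob [-89.2 -82.1] r 64.9 lever 1.19 push 6.12 fport [-1.    6.19] std [0.55 0.52 0.44]
```

>>> move_arm --commands '[[[-0.05,0.07,0],[0,0,-0.7],0],[[0,0,0],[0,0,0],0]]'

```text
t: 20.05
eef_pos: [460.3, 28.6, 124.7]
tcp_rot: [-3.142, 0.0, 1.866]
ft_force: [0.0, -7.0, 0.9]
opening: 0.004
grip_force: 2.9
```

```bash
python3 -c "
from h import *
feel(16)"
```

```text
t 20.85 eef [460.3  28.6 124.7] tooly 16.9 knob [-89.6 -81.4] r 64.9 lever 1.202 push 6.11 fport [-0.74  6.26] std [0.46 0.36 0.58]
```

It reads firmly tight at about 6.2 N. I'll back straight off and rise clear.

>>> move_arm --commands '[[[0.1,-0.3,0],[0,0,0],0],[[0.3,-1,0],[0,0,0],0],[[0.3,-1,0],[0,0,0],0],[[0.2,-0.6,0],[0,0,0],0],[[0,0,4],[0,0,0],0],[[0,0,4],[0,0,0],0],[[-2,-3,2],[0,0,0],0],[[-4,-2,0],[0,0,0],0],[[-4,0,0],[0,0,0],0],[[0,0,0],[0,0,0],0]]'

```text
t: 21.85
eef_pos: [365.5, -50.4, 224.7]
tcp_rot: [-3.14, -0.001, 1.864]
ft_force: [-0.1, 0.7, -0.3]
opening: 0.004
grip_force: 0.0
```

```bash
python3 - <<'E'
from h import *
print(state()["eef_pos"],F(3)[0])
a=cv2.resize(read_camera("top")[165:315,210:360],(450,450));b=cv2.resize(read_camera("side")[190:320,250:365],(350,396));b=cv2.copyMakeBorder(b,0,54,0,0,0)
cv2.imwrite("pics/end.png",np.hstack([a,b]))
E
```

```text
[365.51063223 -50.38536377 224.68534137] [ 0.65387039 -0.29300507 -0.12965675]
```

View pics/end.png

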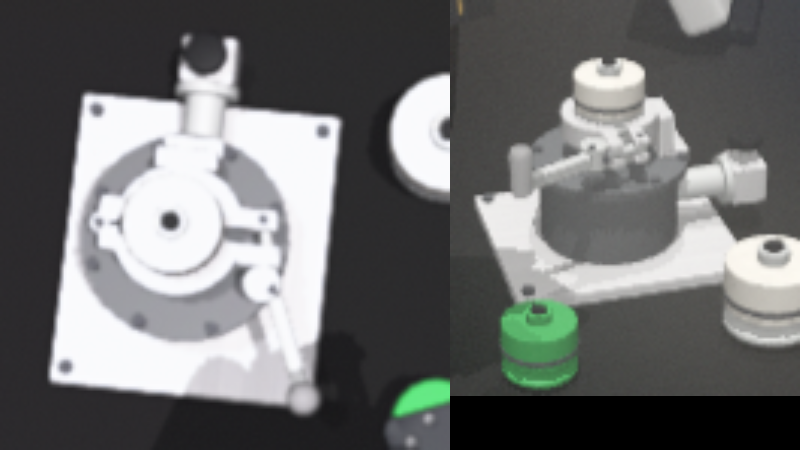

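The picture shows the ring shut round the upright gauge, the bolt in the fork with the cam at (262,283), and the lever thrown about 1.2 rad with the knob at (303,398). The arm is clear, so I hand in.

```bash
python3 -c "
from h import *
print(env.job_done())"
```

```text
the job is handed in; nothing more can be done
None
```

I handed the job in at about 22 s of the 64 s allowed: ring home (pressed with about 11 N), eye-bolt in the fork, and the cam lever thrown to about 1.2 rad, firmly tight at about 6.2 N. The arm is clear and the gauge head stands upright in the last picture; the hand-in gave no verdict.

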